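Find the rocking corner of the bread stand and wedge it tight

TASK

The wooden bread stand rocks on the marble slab because one of its four legs is too short. Press down firmly on its corners one after another until you find the one that gives, then press firmly on another corner to see it rock back; slide the wedge, thin end first, under the short leg until it is tight, with the stand still level, let go of it, and finally press firmly on the wedged corner to prove that it no longer gives. Do not shove the stand out of its place, leave the flatbread lying on it, and leave the half loaf, the jar and the bowl alone.

Things in the scene. Friction and masses are not known exactly. Their poses are not given: they have to be found in the camera images.
- slab: fixed flat white marble slab, 460 x 760 mm, 20 mm thick, its top 20 mm above the table; origin at the centre of its underside. All other things stand on it.
- stand: loose bread stand, 0.7 to 1.1 kg: square wooden board 160 x 160 x 18 mm on four round steel legs of 18 mm diameter, their axes at x = +-62, y = +-62 mm in its frame (axes along its sides, z up). Origin at the centre of the foot plane; board top 58 mm above it. One leg (not told which; all look alike) ends 6 mm above the slab; the stand rests level on the other three.
- board_top (a point): centre of the stand's board top. Its weight lies away from the short leg. A push of 3 to 4 N on the board above the short leg tips the stand until that leg meets the slab (the board sinks 6 mm there, tilt 0.07 rad); let go, it swings back level. Above the other legs it does not give. Lifting the short leg takes 4 to 6 N.
- flatbread: loose round flatbread, 98 mm diameter, 21 mm thick, 0.18 kg, lying about the middle of the stand's board; origin at the centre of its underside.
- wedge: loose pale wooden wedge, 30 mm wide, 0.07 kg, with a red upright grip block 26 x 26 mm, its top 47 mm above the underside. Origin at the underside below the middle of the block; x points to the thin end at x = 100 mm, z up. The flat underside lies on the slab. It starts at the left or right side of the slab (the half loaf at the other).
- wedge_ramp (a point): point on the wedge's ramp at x = 75 mm, 5 mm above its underside. The top slopes evenly from 13 mm high at x = 12 mm to 2 mm at x = 100 mm: the short leg is tight when its axis is at about x = 77 mm; a few mm more makes it firm (5 mm more tilts the stand by 0.005 rad). Slide it in from any outer side of the leg; it does not slip back.
- half_loaf: loose half loaf of bread, box-like, 140 mm (its x) x 70 mm (y) x 64 mm high, 0.4 kg, origin at the centre of its underside.
- jar: loose amber glass jar with brass cap, 70 mm diameter, 80 mm high, 0.4 kg, origin at the centre of its underside.
- bowl: loose blue ceramic bowl, 90 mm diameter, 50 mm high, 0.3 kg, origin at the centre of its underside.
Things that resemble listed ones, but are neither listed nor needed, are in the scene too. What is meant by the flatbread is not blue, green or red, and is the larger of those in its own colour.

How it is judged:
On the way, in this order (a step that is already met when the one before it is completed fails the run):
1. The corner that gives is pressed down with the fingers until its short leg meets the slab (stand tilted by more than 0.055 rad), before the wedge is used (contact force between the fingers and stand above 2 N and angle between stand's own z axis and vertical above 0.055 rad and distance of wedge from where it was at the start of the episode below 0.03 m), for 0.1 s.
2. Another corner is pressed with more than 3 N and the stand is back level (within 0.015 rad), the wedge still unused (contact force between the fingers and stand above 3 N and angle between stand's own z axis and vertical below 0.015 rad and distance of wedge from where it was at the start of the episode below 0.03 m), for 0.1 s.
3. The wedge carries the short leg and is let go: it bears on the stand with more than 0.3 N, the stand is level within 0.015 rad, and no finger touches wedge or stand (contact force between wedge and stand above 0.3 N and angle between stand's own z axis and vertical below 0.015 rad and contact force between the fingers and wedge below 0.05 N and contact force between the fingers and stand below 0.05 N), for 0.2 s.
4. The wedged corner is pressed with more than 4 N, within 40 mm of the wedge's ramp point, and the stand stays level within 0.015 rad (contact force between the fingers and stand above 4 N and angle between stand's own z axis and vertical below 0.015 rad and contact force between wedge and stand above 2 N and horizontal distance between the grasp point and wedge_ramp below 0.04 m), for 0.1 s.
At the end, for the whole second after the job is handed in: The stand is level within 0.015 rad and at rest within 25 mm of where it began, with the wedge lying flat beneath it and bearing on it with more than 0.3 N; the flatbread lies flat on the stand within 30 mm of its middle; half loaf, jar and bowl are within 25 mm of where they began (contact force between wedge and stand above 0.3 N and angle between stand's own z axis and vertical below 0.015 rad and angle between each of wedge, flatbread's own z axis and vertical below 0.05 rad and linear speed of each of stand, wedge below 0.01 m/s and distance of each of stand, half_loaf, jar, bowl from where it was at the start of the episode below 0.025 m and horizontal distance between flatbread and stand below 0.03 m); the robot touches nothing.
It fails at once if the stand is shoved or lifted more than 25 mm from its place (distance of stand from where it was at the start of the episode above 0.025 m).
It fails at once if the flatbread is pushed more than 30 mm off the stand's middle (horizontal distance between flatbread and stand above 0.03 m).
It fails at once if the half loaf is moved more than 25 mm (distance of half_loaf from where it was at the start of the episode above 0.025 m).
It fails at once if the jar is moved more than 25 mm (distance of jar from where it was at the start of the episode above 0.025 m).
It fails at once if the bowl is moved more than 25 mm (distance of bowl from where it was at the start of the episode above 0.025 m).
It also fails if it takes over 72 s, if anything falls off the work surface, if the arm or the gripper's body presses on something with over 40 N, if the wrist force passes 120 N, or if a joint passes its speed limit or range.

ROBOT

A 7-joint arm with a two-finger parallel gripper is mounted at the origin on the work surface. World frame = base frame: x ahead of the robot, y to its left, z up, the work surface at z = 0. Lengths are in m, angles in rad, forces in N, time in s.
With the tool pointing down it reaches from about 0.35 to 0.9 m from the base axis. Payload 8.1 kg.
Tool frame: the origin (TCP) lies on the centre line of the jaws, within the pads' length; the fingertips stand 19 mm ahead of it and the grasp point (between the pads) is the TCP (arm.tip_reach is the distance from the TCP to the fingertips, in m); z points along the fingers, y is the line along which they close (so a half turn about z gives the same grasp; the last joint's range is limited). The gripper opens to 92 mm and grips with 3 to 60 N. Pads are 19 mm wide; open, the fingers measure 130 mm over their backs; the gripper's body (75 mm by 190 mm) begins 47 mm behind the grasp point.
Start: joints at [-1.414, 0.434, 0.025, 1.573, -0.012, 1.134, -0.075], TCP at [0.161, 0.604, 0.246] pointing down, gripper open.
Joint ranges: [-2.62, 2.62], [-0.44, 2.09], [-1.27, 1.32], [0.08, 2.57], [-1.32, 4.46], [0.12, 2], [-2.74, 2.74]. Speed limits (rad/s): [2.22, 2.22, 3.01, 3.01, 3.14, 3.14, 3.14].

INTERFACE

Orientations are given as a rotation vector (axis times angle).
In Python, from cell import arm gives the robot as it stands.
- The arm moves only by the tool arm_command, never from a script. Its argument "targets" is a list that holds one entry, the list of rows, each a list of 6 numbers: the shift along the tool's x, y, z in m, then the turn, a rotation vector about the tool's x, y, z in rad. A call has 1 to 10 rows; each row shifts and turns the commanded pose from where the row before left it, along the tool's axes as they then stand; what a row does not reach is not made up. A row lasts 1/8 s, in which the tool goes at most 62.5 mm and 10.7 degrees, less where a joint would pass 70% of its speed; a pose out of reach is approached as far as the arm can. A call with a gripper value outside its range is refused whole. "jaw" is the finger opening in m, from 0 to 0.0918, set as the call begins (left out, the last holds). The fingers move at their own pace and stop on an object; "newtons" is the grip in N (left out, the last holds). Time passes only in rows, so rows that do not move let the fingers close. It gives the time, the measured TCP pose, the force, the opening and the grip force at its end, in the units of the state.
- arm.observe(): the state, without advancing time (a new reading comes with each control period).
- arm.get_image(name): name is "side" or "top"; returns a dict with "pixels" (420x560x3 uint8, red, green, blue), "z_map" (420x560 float32, m along the optical axis (not along the pixel's ray), 0 where there is no reading), "fx", "fy", "cx", "cy" (pixels), "xyz" and "rotation" of the camera in the world. Camera axes: x right, y down, z forward; pixel columns grow to the right and rows downward; lengths in m; the calibration is good to about 2 mm. A picture is of the moment at which its call begins.
- arm.sign_off(): hands the job in; it is judged then, once.
The state is a dict: "clock": time; "joints": joint angles; "dq": joint speeds; "joint_efforts": joint torques, N m; "position": TCP position; "ee_rot": TCP orientation; "force": force on the tool from outside, world axes, zero at the start; "ft_torque": the same for the moment, N m; "width": opening from 0.0 (shut) to 1.0 (fully open); "gripper_force": force on a finger pad.
Only numpy, scipy, OpenCV 4.12 (cv2) and the standard library are available. Lean on these libraries where they do the work, as an engineer would, in place of code of your own. Each camera call takes 0.05 s, during which the arm holds its last target. There are 200 camera calls.

## Working session

There is one attempt and no reset: what is moved stays moved. The work goes in short steps, Python scripts to look and compute and a tool call to move; the robot and the scene stay as the last step left them, time stands still between calls to the robot, and variables do not carry over. Pictures are saved under pics/ and viewed, at most 10 in all, crops included, and the job is handed in when it is done.

Besides the shell and the picture viewer there is one more tool, called after "Request:" as name(argument=value, ...), one argument or row to a line, values as JSON. arm_command: Moves the arm, as the interface text tells. Its arguments: {"type":"object","properties":{"targets":{"type":"array","items":{"type":"array","items":{"type":"array","items":{"type":"number"}}}},"jaw":{"type":"number"},"newtons":{"type":"number"}},"required":["targets"]}

```bash
mkdir -p pics; ls
cat > h.py <<'E'
import numpy as np, cv2
from cell import arm
def grab(n,f=None):
    im=arm.get_image(n)
    if f: cv2.imwrite(f,cv2.cvtColor(im["pixels"],cv2.COLOR_RGB2BGR))
    z=im["z_map"]; v,u=np.indices(z.shape)
    P=np.stack([(u-im["cx"])/im["fx"]*z,(v-im["cy"])/im["fy"]*z,z],-1)
    R=np.array(im["rotation"]); 
    if R.shape!=(3,3): R=cv2.Rodrigues(R.astype(float))[0]
    W=P@R.T+np.array(im["xyz"]); W[z==0]=np.nan
    return im["pixels"],W,im
E
python3 - <<'E'
from h import *
np.set_printoptions(precision=4,suppress=True)
p,W,im=grab("top","pics/top0.png"); print(im["xyz"],im["rotation"],im["fx"])
p2,W2,im=grab("side","pics/side0.png"); print(im["xyz"])
np.savez("i0.npz",p=p,W=W,p2=p2,W2=W2)
print(arm.observe())
E
```

```text
pics
[0.3217 0.0563 1.0366] [-2.157   2.1041 -0.2106] 405.1715353589172
[ 0.294  -0.9761  0.7751]
{'clock': 0.1, 'joints': array([-1.4136,  0.4352,  0.025 ,  1.574 , -0.0116,  1.134 , -0.0751]), 'dq': array([ 0.0015, -0.0008, -0.0018, -0.0033,  0.002 ,  0.0011,  0.0009]), 'joint_efforts': array([  0.0038, -66.9128,   0.9883, -31.5144,  -0.0606,   0.0375,
         0.0001]), 'position': array([0.1605, 0.6036, 0.245 ]), 'ee_rot': array([-0.4071, -3.1151,  0.0022]), 'force': array([-0.4185, -0.9334, -0.1728]), 'ft_torque': array([0.0055, 0.0464, 0.0209]), 'gripper_force': 0.0, 'width': 1.0025711683046727}
```

View pics/top0.png

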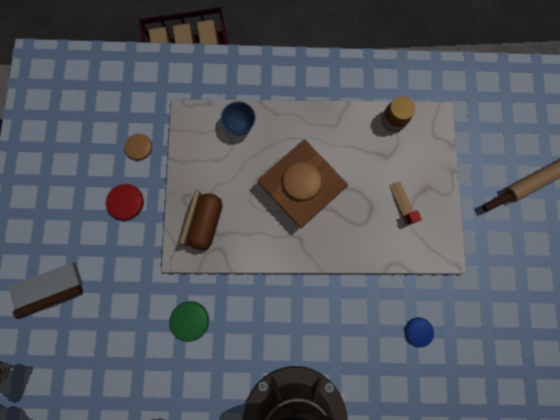

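View pics/side0.png

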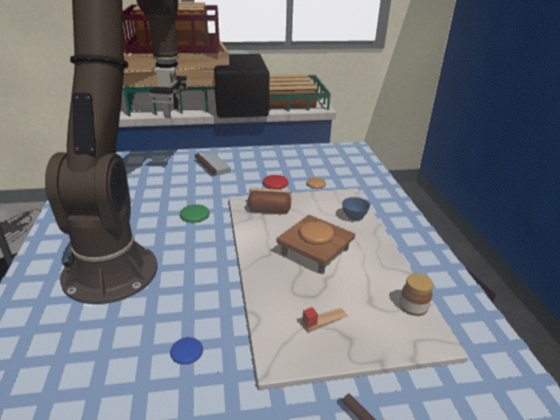

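Top view: the stand is at (303,184) with the large tan flatbread on it at (302,181). The wedge has its red block at (414,216) and its thin end near (397,184). The half loaf is at (204,222), the bowl at (238,119) and the jar at (400,112).

Possible confusions:
- **Flatbread:** the small tan disc at (138,147), and the red (124,202), green (189,321) and blue (419,332) discs. The large tan one on the stand is the right choice.
- **Wedge:** the knife at (45,290) and the rolling pin at (520,190). The choice is the pale piece with the red block.

```bash
cat >> h.py <<'E'
def poses(p,W):
    out={}
    x,y,z=W[...,0],W[...,1],W[...,2]
    hsv=cv2.cvtColor(p,cv2.COLOR_RGB2HSV).astype(int)
    m=(abs(z-0.078)<.006)|((z>.07)&(z<.11)); 
    m&=(x>.35)&(x<.75)&(abs(y-ST[1])<.14)&(abs(x-ST[0])<.14)
    n,l,s,c=cv2.connectedComponentsWithStats(m.astype(np.uint8)); k=1+np.argmax(s[1:,4]); q=W[l==k]
    r=cv2.minAreaRect(q[:,:2].astype(np.float32)); out["stand"]=r; b=q[q[:,2]<.086]; out["standz"]=np.median(b[:,2])
    A=np.c_[b[:,:2],np.ones(len(b))]; out["slope"]=np.linalg.lstsq(A,b[:,2],rcond=None)[0][:2]
    f=q[q[:,2]>.092]; out["bread"]=(f[:,:2].max(0)+f[:,:2].min(0))/2
    red=((hsv[...,0]<8)|(hsv[...,0]>172))&(hsv[...,1]>150)&(hsv[...,2]>70)&(z>.05)&(z<.08)&(y<.1)&(x>.3)&(x<.8)
    q=W[red]; 
    if len(q)>5: out["block"]=(cv2.minAreaRect(q[:,:2].astype(np.float32)),np.median(q[:,2]))
    w=(z>.0215)&(z<.045)&(np.hypot(x-WE[0],y-WE[1])<.09)&(hsv[...,1]>70)
    q=W[w]
    if len(q)>10: out["ramp"]=cv2.minAreaRect(q[:,:2].astype(np.float32))
    return out
d=None
ST=(0.57,0.04);WE=(.52,-.22)
E
python3 - <<'E'
from h import *
np.set_printoptions(precision=4,suppress=True)
d=np.load("i0.npz");p,W=d["p"],d["W"]
import h
for n,(u,v) in dict(stand=(303,184),bread=(302,181),block=(414,216),thin=(397,184),jar=(402,107),bowl=(238,119),loaf=(204,222),slab=(340,250)).items(): print(n,W[v,u])
h.ST=W[184,303];h.WE=W[205,408]
for k,v in poses(p,W).items(): print(k,v)
cv2.imwrite("pics/crop.png",cv2.resize(cv2.cvtColor(p[90:260,230:460],cv2.COLOR_RGB2BGR),None,fx=3.4,fy=3.4))
E
```

```text
stand [ 0.5529 -0.0059  0.0972]
bread [ 0.5595 -0.0032  0.0998]
block [ 0.4878 -0.2801  0.0654]
thin [ 0.5771 -0.253   0.0254]
jar [ 0.756  -0.2492  0.0974]
bowl [0.7433 0.1637 0.0231]
loaf [0.4573 0.2266 0.0838]
slab [ 0.4045 -0.1065  0.0173]
stand ((0.5630465745925903, -0.005171656608581543), (0.15994960069656372, 0.16081389784812927), 43.609764099121094)
standz 0.07728445286563385
slope [-0.0001 -0.0004]
bread [ 0.5629 -0.0024]
block (((0.4870665967464447, -0.28053614497184753), (0.023423923179507256, 0.022555748000741005), 11.801257133483887), np.float64(0.06647277305835841))
ramp ((0.5278070569038391, -0.26661261916160583), (0.10997547954320908, 0.031555965542793274), 20.132448196411133)
```

View pics/crop.png

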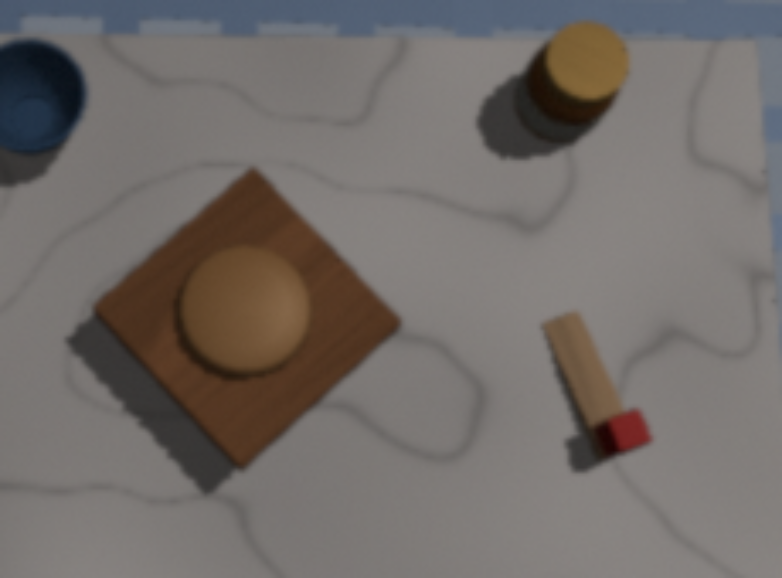

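```bash
cat >> h.py <<'E'
from scipy.spatial.transform import Rotation as Ro
def to(x,y,z,yaw_x):
    """yaw_x: world angle (deg) of tool x. prints turn first (tool), then shift in turned tool axes"""
    o=arm.observe(); R=Ro.from_rotvec(o["ee_rot"])
    a=np.radians(yaw_x); X=np.array([np.cos(a),np.sin(a),0]); Z=np.array([0,0,-1.]); T=Ro.from_matrix(np.c_[X,np.cross(Z,X),Z])
    d=np.array([x,y,z])-o["position"]; 
    np.set_printoptions(precision=4,suppress=True)
    print("t",o["clock"],"pos",o["position"],"F",o["force"],"turn",(R.inv()*T).as_rotvec(),"shift before turn",R.inv().apply(d),"after",T.inv().apply(d))
E
python3 -c "
from h import *
to(.565,.080,.13,178.6)"
```

```text
t 0.1 pos [0.1605 0.6036 0.245 ] F [-0.4185 -0.9334 -0.1728] turn [-0.0014 -0.     -0.2354] shift before turn [-0.5254 -0.4019  0.1157] after [-0.4172 -0.5136  0.115 ]
```

Request:
arm_command(
  targets=[
    [[0,0,0,0,0,-0.117],[0,0,0,0,0,-0.118],[-0.033,-0.041,0,0,0,0],[-0.033,-0.041,0,0,0,0],[-0.033,-0.041,0,0,0,0],[-0.033,-0.041,0,0,0,0],[-0.033,-0.041,0.005,0,0,0],[-0.033,-0.041,0.01,0,0,0],[-0.033,-0.041,0.01,0,0,0],[-0.033,-0.041,0.01,0,0,0]],
  ],
  jaw=0,
)

```text
clock: 1.35
position: [0.4171, 0.268, 0.2104]
ee_rot: [0.039, 3.141, 0.0]
force: [-0.0, 0.1, 1.1]
width: 0.011
gripper_force: 0.0
```

```bash
python3 -c "
from h import *
to(.565,.080,.11,178.6)"
```

```text
t 1.35 pos [0.4171 0.268  0.2104] F [-0.0192  0.1456  1.0928] turn [ 0.      0.     -0.0003] shift before turn [-0.1525 -0.1843  0.1004] after [-0.1525 -0.1844  0.1004]
```

Request:
arm_command(
  targets=[
    [[-0.031,-0.037,0.005,0,0,0],[-0.031,-0.037,0.01,0,0,0],[-0.031,-0.037,0.02,0,0,0],[-0.031,-0.037,0.03,0,0,0],[-0.029,-0.036,0.025,0,0,0],[0,0,0.01,0,0,0],[0,0,0,0,0,0]],
  ],
)

```text
clock: 2.22
position: [0.5637, 0.0822, 0.1097]
ee_rot: [-0.039, -3.139, 0.0]
force: [-0.1, 0.6, 0.5]
width: 0.002
gripper_force: 0.0
```

```bash
python3 -c "
from h import *
to(.565,.080,.097,178.6)"
```

```text
t 2.225 pos [0.5637 0.0822 0.1097] F [-0.0923  0.6045  0.4636] turn [-0.0001 -0.0025 -0.0006] shift before turn [-0.0014 -0.0021  0.0127] after [-0.0014 -0.0021  0.0127]
```

Now press down slowly.

Request:
arm_command(
  targets=[
    [[0,0,0.006,0,0,0],[0,0,0.004,0,0,0],[0,0,0.002,0,0,0],[0,0,0.002,0,0,0],[0,0,0.001,0,0,0],[0,0,0,0,0,0]],
  ],
)

```text
clock: 2.98
position: [0.5651, 0.0822, 0.0973]
ee_rot: [0.039, 3.14, 0.001]
force: [-4.0, 0.6, 15.3]
width: 0.006
gripper_force: 7.8
```

Request:
arm_command(
  targets=[
    [[0,0,0.001,0,0,0],[0,0,0,0,0,0]],
  ],
)

```text
clock: 3.22
position: [0.5657, 0.0822, 0.0972]
ee_rot: [0.039, 3.139, 0.002]
force: [-6.3, -1.1, 24.5]
width: 0.005
gripper_force: 12.1
```

Request:
arm_command(
  targets=[
    [[0,0,-0.02,0,0,0],[0,0,-0.025,0,0,0],[0.03,-0.028,0,0,0,0],[0.03,-0.028,0,0,0,0],[0.028,-0.028,0,0,0,0],[0,0,0.02,0,0,0],[0,0,0.012,0,0,0],[0,0,0,0,0,0]],
  ],
)

```text
clock: 4.22
position: [0.4744, 0.0004, 0.1071]
ee_rot: [-0.038, -3.14, 0.0]
force: [0.6, -0.9, 0.3]
width: 0.001
gripper_force: 0.0
```

```bash
python3 -c "
from h import *
to(.475,-.003,.097,178.6)"
```

```text
t 4.225 pos [0.4744 0.0004 0.1071] F [ 0.5648 -0.9221  0.3187] turn [-0.0001 -0.0014  0.0002] shift before turn [-0.0007 -0.0034  0.0101] after [-0.0006 -0.0034  0.0101]
```

Request:
arm_command(
  targets=[
    [[0,-0.003,0.005,0,0,0],[0,0,0.004,0,0,0],[0,0,0.002,0,0,0],[0,0,0.002,0,0,0],[0,0,0,0,0,0]],
  ],
)

```text
clock: 4.85
position: [0.4747, -0.003, 0.097]
ee_rot: [0.04, 3.14, 0.002]
force: [-12.1, -0.9, 39.3]
width: 0.008
gripper_force: 19.5
```

Request:
arm_command(
  targets=[
    [[0,0,-0.02,0,0,0],[0,0,-0.025,0,0,0],[-0.029,-0.03,0,0,0,0],[-0.029,-0.03,0,0,0,0],[-0.028,-0.03,0,0,0,0],[0,0,0.02,0,0,0],[0,0,0.015,0,0,0],[0,0,0,0,0,0]],
  ],
)

```text
clock: 5.85
position: [0.5571, -0.0943, 0.1035]
ee_rot: [-0.038, -3.138, -0.001]
force: [0.4, -0.4, 0.4]
width: -0.0
gripper_force: 0.0
```

```bash
python3 -c "
from h import *
to(.561,-.093,.097,178.6)"
```

```text
t 5.85 pos [ 0.5571 -0.0943  0.1035] F [ 0.3859 -0.3517  0.4345] turn [ 0.0005 -0.0029  0.0003] shift before turn [-0.0039  0.0014  0.0065] after [-0.0039  0.0014  0.0065]
```

Request:
arm_command(
  targets=[
    [[-0.003,0.001,0.003,0,0,0],[0,0,0.003,0,0,0],[0,0,0.002,0,0,0],[0,0,0.001,0,0,0],[0,0,0,0,0,0]],
  ],
)

```text
clock: 6.48
position: [0.5619, -0.094, 0.0973]
ee_rot: [0.039, 3.14, 0.001]
force: [-4.2, 0.8, 15.2]
width: 0.001
gripper_force: 7.4
```

Request:
arm_command(
  targets=[
    [[0,0,-0.02,0,0,0],[0,0,-0.02,0,0,0],[-0.029,0.029,0,0,0,0],[-0.029,0.029,0,0,0,0],[-0.029,0.029,0,0,0,0],[0,0,0.02,0,0,0],[0,0,0.012,0,0,0],[0,0,0,0,0,0]],
  ],
)

```text
clock: 7.48
position: [0.6494, -0.0101, 0.1028]
ee_rot: [-0.04, -3.139, 0.001]
force: [0.6, -0.2, -0.2]
width: 0.003
gripper_force: 0.0
```

```bash
python3 -c "
from h import *
to(.651,-.007,.097,178.6)"
```

```text
t 7.475 pos [ 0.6494 -0.0101  0.1028] F [ 0.601  -0.2074 -0.2446] turn [-0.0005 -0.0022 -0.0013] shift before turn [-0.0015  0.0031  0.0058] after [-0.0015  0.0031  0.0058]
```

Request:
arm_command(
  targets=[
    [[0,0.003,0.003,0,0,0],[0,0,0.003,0,0,0],[0,0,0.002,0,0,0],[0,0,0.002,0,0,0],[0,0,0.002,0,0,0],[0,0,0.001,0,0,0],[0,0,0,0,0,0]],
  ],
)

```text
clock: 8.35
position: [0.6528, -0.0064, 0.0922]
ee_rot: [0.039, 3.137, 0.0]
force: [3.1, 0.1, 6.3]
width: 0.004
gripper_force: 3.5
```

Request:
arm_command(
  targets=[
    [[0,0,0.001,0,0,0],[0,0,0,0,0,0],[0,0,0,0,0,0]],
  ],
)

```text
clock: 8.72
position: [0.6529, -0.0064, 0.092]
ee_rot: [0.039, 3.136, 0.001]
force: [2.7, 1.1, 13.6]
width: 0.005
gripper_force: 6.5
```

```bash
python3 -c "
from h import *
import h
h.ST=(.563,-.005);h.WE=(.52,-.268)
p,W,_=grab('top'); o=poses(p,W); print(o['slope'],o['stand'])
p,W,_=grab('side','pics/s1.png'); x,y,z=np.moveaxis(W,2,0)
m=(abs(z-.076)<.01)&(abs(x-.563)+abs(y+.005)<.1)&(np.hypot(x-.563,y+.0024)>.055)&(np.hypot(x-.653,y+.006)>.04); q=W[m]; print(len(q),np.linalg.lstsq(np.c_[q[:,:2],np.ones(len(q))],q[:,2],rcond=None)[0])
"
```

```text
Traceback (most recent call last):
  File "h.py", line 21, in poses
    f=q[q[:,2]>.092]; out["bread"]=(f[:,:2].max(0)+f[:,:2].min(0))/2
                                    ~~~~~~~~~~~^^^
ValueError: zero-size array to reduction operation maximum which has no identity
```

```bash
python3 -c "
from h import *
p,W,_=grab('side','pics/s1.png'); x,y,z=np.moveaxis(W,2,0)
m=(abs(z-.076)<.01)&(abs(x-.563)+abs(y+.005)<.1)&(np.hypot(x-.563,y+.0024)>.055)&(np.hypot(x-.653,y+.006)>.04); q=W[m]; print(len(q),np.linalg.lstsq(np.c_[q[:,:2],np.ones(len(q))],q[:,2],rcond=None)[0])
"
```

```text
550 [-7.10680056e-02  5.74724192e-05  1.18299699e-01]
```

The tilt is 0.071 rad, so the far (+x) corner is the short leg. I'll release it and press the −y corner.

Request:
arm_command(
  targets=[
    [[0,0,-0.006,0,0,0],[0,0,-0.008,0,0,0],[0,0,-0.03,0,0,0],[0.03,-0.029,0,0,0,0],[0.03,-0.029,0,0,0,0],[0.031,-0.029,0,0,0,0],[0,0,0.02,0,0,0],[0,0,0.012,0,0,0],[0,0,0,0,0,0]],
  ],
)

```text
clock: 9.95
position: [0.557, -0.0904, 0.1008]
ee_rot: [-0.038, -3.139, -0.0]
force: [-0.7, -0.3, -0.4]
width: 0.005
gripper_force: 0.0
```

```bash
python3 -c "
from h import *
to(.561,-.093,.097,178.6)"
```

```text
t 9.95 pos [ 0.557  -0.0904  0.1008] F [-0.7427 -0.31   -0.4369] turn [ 0.0003 -0.0021  0.0004] shift before turn [-0.0041 -0.0025  0.0038] after [-0.0041 -0.0025  0.0038]
```

Request:
arm_command(
  targets=[
    [[-0.003,-0.002,0.002,0,0,0],[0,0,0.002,0,0,0],[0,0,0.001,0,0,0],[0,0,0.001,0,0,0],[0,0,0,0,0,0],[0,0,0,0,0,0]],
  ],
)

```text
clock: 10.7
position: [0.5611, -0.0931, 0.0973]
ee_rot: [0.039, 3.139, 0.0]
force: [-4.3, 1.4, 15.0]
width: 0.008
gripper_force: 7.2
```

Request:
arm_command(
  targets=[
    [[0,0,-0.02,0,0,0],[0,0,-0.03,0,0,0],[0,-0.04,-0.03,0,0,0],[0.02,-0.05,-0.01,0,0,0],[0.02,-0.05,0,0,0,0],[0.02,-0.045,0,0,0,0],[0,0,0,0,0,0]],
  ],
  jaw=0.06,
)

```text
clock: 11.58
position: [0.4932, -0.2813, 0.1862]
ee_rot: [-0.051, -3.141, 0.003]
force: [0.4, 0.9, 0.7]
width: 0.652
gripper_force: 0.0
```

```bash
python3 -c "
from h import *
import h
h.ST=(.563,-.005);h.WE=(.52,-.268)
print(arm.observe()['joints'])
to(.487,-.281,.054,199.5)
p,W,_=grab('top')
x,y,z=np.moveaxis(W,2,0)
m=(z>.066)&(z<.092)&(abs(x-.563)+abs(y+.005)<.13)
print(cv2.minAreaRect(W[m][:,:2].astype(np.float32)))
m=(z>.0915)&(z<.11)&(abs(x-.563)+abs(y+.005)<.1); q=W[m][:,:2]; print('bread',(q.max(0)+q.min(0))/2)
p,W,_=grab('side'); hsv=cv2.cvtColor(p,cv2.COLOR_RGB2HSV).astype(int); x,y,z=np.moveaxis(W,2,0)
m=((hsv[...,0]<8)|(hsv[...,0]>172))&(hsv[...,1]>140)&(np.hypot(x-.487,y+.281)<.04)&(z>.06); q=W[m]; print(len(q),q.min(0),q.max(0),cv2.minAreaRect(q[:,:2].astype(np.float32)))
m=(z>.022)&(z<.04)&(np.hypot(x-.53,y+.265)<.06)&(hsv[...,1]>70); q=W[m]; print(len(q),cv2.minAreaRect(q[:,:2].astype(np.float32)))
"
```

```text
[ 0.21278402  0.40309933  0.28617543  1.80905652 -0.13411431  0.94784269
  2.09421484]
t 11.575 pos [ 0.4932 -0.2813  0.1862] F [0.3865 0.9318 0.6862] turn [-0.0021 -0.0008 -0.3725] shift before turn [0.0061 0.0003 0.1322] after [0.0057 0.0023 0.1322]
((0.5628067255020142, -0.005261525511741638), (0.16022928059101105, 0.16112862527370453), 43.70817947387695)
bread [ 0.5616 -0.0025]
40 [ 0.4813 -0.2967  0.0644] [ 0.4987 -0.2705  0.0697] ((0.4916693866252899, -0.28472086787223816), (0.02761181816458702, 0.015560638159513474), 78.19705200195312)
343 ((0.5216191411018372, -0.25372135639190674), (0.11197963356971741, 0.0606938861310482), 21.668235778808594)
```

Request:
arm_command(
  targets=[
    [[0,0,0,0,0,0.17],[0,0,0,0,0,0.18],[0,0,0,0,0,0.18],[0,0,0,0,0,0.18],[0,0,0,0,0,0.18],[0,0,0,0,0,0.18],[0,0,0,0,0,0.18],[0,0,0,0,0,0.18],[0,0,0,0,0,0.18],[0,0,0,0,0,0.18]],
  ],
)

```text
clock: 12.92
position: [0.4969, -0.2745, 0.1856]
ee_rot: [-2.477, -1.931, -0.001]
force: [0.5, 0.8, -0.4]
width: 0.652
gripper_force: 0.0
```

Request:
arm_command(
  targets=[
    [[0,0,0,0,0,0.18],[0,0,0,0,0,0.18],[0,0,0,0,0,0.18],[0,0,0,0,0,0.18],[0,0,0,0,0,0.18],[0,0,0,0,0,0.07],[0,0,0,0,0,0]],
  ],
)

```text
clock: 13.8
position: [0.4967, -0.2748, 0.1853]
ee_rot: [-3.09, -0.563, 0.001]
force: [-0.3, 0.0, 1.0]
width: 0.653
gripper_force: 0.0
```

```bash
python3 -c "
from h import *
print(arm.observe()['joints'])
to(.487,-.281,.056,19.5)"
```

```text
[-0.26123416  0.5626215   1.00957524  1.84403037 -0.5491465   1.0461277
 -0.24232943]
t 13.8 pos [ 0.4967 -0.2748  0.1853] F [-0.2838  0.0102  0.951 ] turn [-0.0008  0.0002  0.0199] shift before turn [-0.0113  0.0025  0.1293] after [-0.0113  0.0026  0.1293]
```

Request:
arm_command(
  targets=[
    [[-0.011,0.003,0.02,0,0,0.02],[0,0,0.03,0,0,0],[0,0,0.03,0,0,0],[0,0,0.025,0,0,0],[0,0,0.018,0,0,0],[0,0,0.006,0,0,0],[0,0,0,0,0,0]],
  ],
)

```text
clock: 14.68
position: [0.4867, -0.2832, 0.0569]
ee_rot: [-3.097, -0.527, -0.0]
force: [-0.1, -0.2, -1.0]
width: 0.652
gripper_force: 0.0
```

```bash
python3 -c "
from h import *
print(arm.observe()['joints'])
to(.487,-.281,.056,19.5)
p,W,_=grab('side','pics/g.png')
cv2.imwrite('pics/g2.png',cv2.resize(cv2.cvtColor(p[240:360,240:400],cv2.COLOR_RGB2BGR),None,fx=4,fy=4))"
```

```text
[-0.12778222  0.70953123  0.843759    1.96197095 -0.73726072  0.80988664
 -0.09574772]
t 14.675 pos [ 0.4867 -0.2832  0.0569] F [-0.138  -0.1947 -0.9827] turn [ 0.     -0.0002 -0.003 ] shift before turn [ 0.001  -0.002   0.0009] after [ 0.001  -0.002   0.0009]
```

View pics/g2.png

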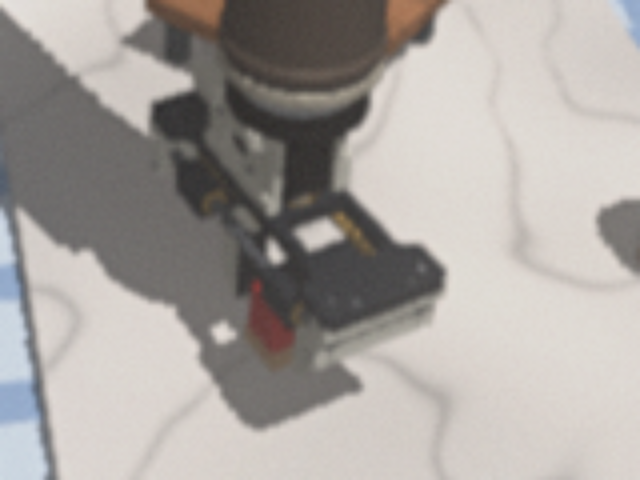

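The crop shows the red block at (270,325) between the two fingers. Close on it.

Request:
arm_command(
  targets=[
    [[0,-0.001,0,0,0,0],[0,0,0,0,0,0],[0,0,0,0,0,0],[0,0,0,0,0,0],[0,0,0,0,0,0]],
  ],
  jaw=0.015,
  newtons=20,
)

```text
clock: 15.35
position: [0.4863, -0.2823, 0.0568]
ee_rot: [-3.097, -0.526, -0.0]
force: [-0.3, 1.2, 2.5]
width: 0.279
gripper_force: 19.9
```

Request:
arm_command(
  targets=[
    [[0,0,-0.02,0,0,0],[0,0,-0.03,0,0,0],[0,0,-0.03,0,0,0],[0,0,-0.02,0,0,0],[0,0,0,0,0,0]],
  ],
)

```text
clock: 15.98
position: [0.4869, -0.2827, 0.1583]
ee_rot: [3.096, 0.527, 0.004]
force: [0.5, 0.2, -0.9]
width: 0.283
gripper_force: 19.9
```

```bash
python3 -c "
from h import *
print(arm.observe()['joints'])
to(.735,-.095,.15,133.6)
for c in ('side','top'):
  p,W,_=grab(c,'pics/l_%s.png'%c)"
```

```text
[-0.22772946  0.58588114  0.98690879  1.88667616 -0.58665046  0.98800184
 -0.21192606]
t 15.975 pos [ 0.4869 -0.2827  0.1583] F [ 0.4798  0.1912 -0.9027] turn [ 0.0033  0.0003 -1.9948] shift before turn [ 0.2962 -0.0952  0.0088] after [-0.0351  0.3091  0.0083]
```

View pics/l_side.png

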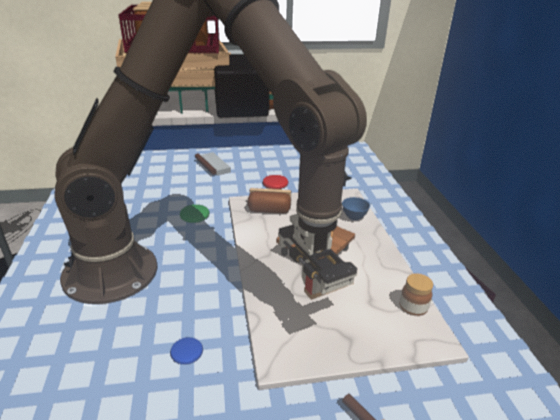

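Request:
arm_command(
  targets=[
    [[0.037,-0.012,0,0,0,0],[0.037,-0.012,0,0,0,0],[0.037,-0.012,0,0,0,0],[0.037,-0.012,0,0,0,0],[0.037,-0.012,0,0,0,0],[0.037,-0.012,0,0,0,0],[0.037,-0.012,0,0,0,0],[0.037,-0.012,0,0,0,0],[0,0,0,0,0,0]],
  ],
)

```text
clock: 17.2
position: [0.7353, -0.0901, 0.1539]
ee_rot: [-3.094, -0.534, 0.003]
force: [-0.3, -0.3, 0.2]
width: 0.282
gripper_force: 19.9
```

Request:
arm_command(
  targets=[
    [[0,0,0,0,0,-0.16],[0,0,0,0,0,-0.17],[0,0,0,0,0,-0.17],[0,0,0,0,0,-0.17],[0,0,0,0,0,-0.17],[0,0,0,0,0,-0.17],[0,0,0,0,0,-0.17],[0,0,0,0,0,-0.17],[0,0,0,0,0,-0.17],[0,0,0,0,0,-0.17]],
  ],
)

```text
clock: 18.45
position: [0.7325, -0.0947, 0.1553]
ee_rot: [-1.655, -2.668, 0.002]
force: [0.1, -0.4, -0.5]
width: 0.283
gripper_force: 19.9
```

```bash
python3 -c "
from h import *
print(arm.observe()['joints'])
to(.740,-.1014,.08,133.6)"
```

```text
[-0.22464008  0.73332776  0.50871676  1.37961979 -0.36913858  1.12557199
  0.79464085]
t 18.45 pos [ 0.7325 -0.0947  0.1553] F [ 0.0958 -0.3853 -0.4729] turn [-0.002  -0.0014 -0.3004] shift before turn [-0.0094  0.0039  0.0753] after [-0.01    0.0008  0.0753]
```

Request:
arm_command(
  targets=[
    [[0,0,0,0,0,-0.15],[0,0,0,0,0,-0.15],[-0.01,0.001,0.02,0,0,0],[0,0,0.03,0,0,0],[0,0,0.02,0,0,0],[0,0,0.004,0,0,0],[0,0,0,0,0,0]],
  ],
)

```text
clock: 19.32
position: [0.7416, -0.1006, 0.0826]
ee_rot: [-1.246, -2.884, 0.0]
force: [0.0, 0.2, 0.7]
width: 0.285
gripper_force: 19.9
```

```bash
python3 -c "
from h import *
to(.740,-.1014,.0568,133.6)
p,W,im=grab('top','pics/t3.png')
cv2.imwrite('pics/t3c.png',cv2.resize(cv2.cvtColor(p[90:240,230:430],cv2.COLOR_RGB2BGR),None,fx=3.9,fy=3.9))
x,y,z=np.moveaxis(W,2,0); hsv=cv2.cvtColor(p,cv2.COLOR_RGB2HSV).astype(int)
m=(z>.066)&(z<.086)&(abs(x-.563)+abs(y+.005)<.125)
print(cv2.minAreaRect(W[m][:,:2].astype(np.float32)))
m=(z>.035)&(z<.057)&(np.hypot(x-.69,y+.05)<.08); q=W[m]; print(len(q)); print(cv2.minAreaRect(q[:,:2].astype(np.float32))) if len(q)>5 else 0
"
```

```text
t 19.325 pos [ 0.7416 -0.1006  0.0826] F [0.0362 0.157  0.6507] turn [-0.0003  0.0001 -0.0058] shift before turn [ 0.0005 -0.0016  0.0258] after [ 0.0005 -0.0016  0.0258]
((0.0, 0.0), (0.0, 0.0), 0.0)
0
```

View pics/t3c.png

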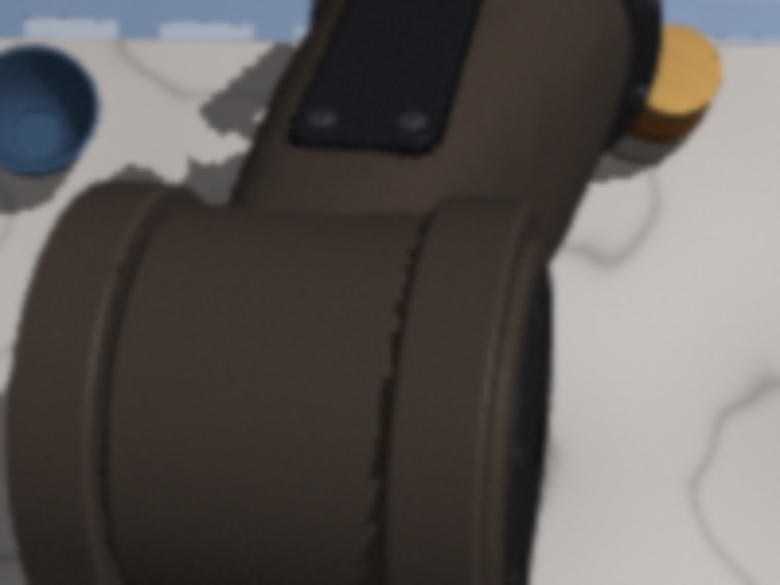

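The top view is blocked by the arm, so I'll use the side camera after lowering.

Request:
arm_command(
  targets=[
    [[0,-0.002,0.014,0,0,-0.006],[0,0,0.009,0,0,0],[0,0,0.002,0,0,0],[0,0,0,0,0,0]],
  ],
)

```text
clock: 19.88
position: [0.74, -0.1018, 0.0576]
ee_rot: [-1.236, -2.888, -0.0]
force: [0.1, -0.2, -1.3]
width: 0.283
gripper_force: 19.9
```

```bash
python3 -c "
from h import *
to(.740,-.1014,.0568,133.6)
p,W,im=grab('side')
cv2.imwrite('pics/t4c.png',cv2.resize(cv2.cvtColor(p[180:320,260:440],cv2.COLOR_RGB2BGR),None,fx=4,fy=4,interpolation=cv2.INTER_CUBIC))
x,y,z=np.moveaxis(W,2,0)
m=(z>.074)&(z<.082)&(abs(x-.563)+abs(y+.005)<.125)
print(cv2.minAreaRect(W[m][:,:2].astype(np.float32)))
hsv=cv2.cvtColor(p,cv2.COLOR_RGB2HSV).astype(int)
m=(z>.0222)&(z<.037)&(np.hypot(x-.70,y+.06)<.06)&(hsv[...,1]>60); q=W[m]; print(len(q)); print(cv2.minAreaRect(q[:,:2].astype(np.float32)))
"
```

```text
t 19.875 pos [ 0.74   -0.1018  0.0576] F [ 0.0938 -0.1539 -1.2627] turn [ 0.     -0.0001  0.0009] shift before turn [0.0003 0.0003 0.0008] after [0.0003 0.0003 0.0008]
((0.5610924363136292, -0.006352841854095459), (0.1645270586013794, 0.16216865181922913), 43.300907135009766)
187
((0.7000934481620789, -0.07065587490797043), (0.030553139746189117, 0.1017003208398819), 32.88776779174805)
```

View pics/t4c.png

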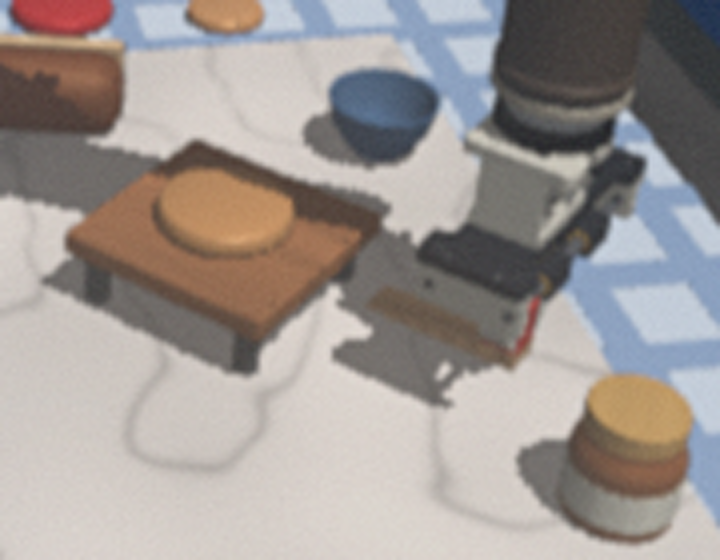

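```bash
python3 -c "
from h import *
p,W,im=grab('side')
x,y,z=np.moveaxis(W,2,0); hsv=cv2.cvtColor(p,cv2.COLOR_RGB2HSV).astype(int)
m=(np.hypot(x-.70,y+.06)<.065)&(hsv[...,1]>60)&(z<.042)
n,l,s,c=cv2.connectedComponentsWithStats(m.astype(np.uint8)); k=1+np.argmax(s[1:,4]); print(s[k])
m=l==k
R=np.array(im['rotation']); R=R if R.shape==(3,3) else cv2.Rodrigues(R.astype(float))[0]
v,u=np.nonzero(m); d=np.c_[(u-im['cx'])/im['fx'],(v-im['cy'])/im['fy'],np.ones(len(u))]@R.T; o=np.array(im['xyz'])
q=o+d*((.026-o[2])/d[:,2])[:,None]; q=q[:,:2].astype(np.float32)
t=cv2.fitLine(q,cv2.DIST_HUBER,0,.01,.01).ravel(); print(t,np.degrees(np.arctan2(t[1],t[0])))
print(cv2.minAreaRect(q), q[np.argmax(q@np.array([-.69,.7236]))])
q=W[m]; a=(q[:,:2]-[.74,-.1018]); al=a@[-.69,.7236]; pe=a@[-.7236,-.69]
for lo in range(10,110,15):
  s=(al*1000>lo)&(al*1000<lo+15); print(lo,s.sum(),pe[s].mean()*1000,pe[s].min()*1000,pe[s].max()*1000,q[s,2].mean()*1000)
"
```

```text
[353 252  35  18 188]
[ 0.6387225  -0.7694372   0.70051926 -0.06684121] -50.303375
((0.7039690613746643, -0.06980060786008835), (0.027874263003468513, 0.10087259858846664), 42.106998443603516) [ 0.6769018  -0.02628056]
10 18 14.286493307499434 10.429236837741398 17.087993287389075 29.847728820517435
25 30 8.519166525332665 -6.121078525816371 16.50938206952751 29.97976419467468
40 30 7.643203367240633 -4.989229498663605 16.00741930470787 28.739620100098897
55 32 5.789296693191693 -6.921837413167823 18.441153737516906 27.429562626228186
70 29 2.9355992897570564 -12.066244447443834 17.2106568978719 25.945346679951395
85 29 1.1032056363186975 -13.14784987560823 14.857806594322417 24.648232842381624
100 1 -13.504113348491213 -13.504113348491213 -13.504113348491213 20.33347520633233
```

Request:
arm_command(
  targets=[
    [[0,0,0.001,0,0,0],[0.012,0,0,0,0,0],[0.014,0,0,0,0,0],[0.012,0,0,0,0,0],[0.006,0,0,0,0,0],[0,0,0,0,0,0]],
  ],
)

```text
clock: 20.72
position: [0.7092, -0.0689, 0.0569]
ee_rot: [-1.235, -2.888, -0.001]
force: [-1.3, 2.3, 2.8]
width: 0.282
gripper_force: 19.9
```

```bash
python3 -c "
from h import *
to(.6505+.69*.077,-.0073-.7236*.077,.0568,133.6)"
```

```text
t 20.725 pos [ 0.7092 -0.0689  0.0569] F [-1.252   2.2709  2.8063] turn [ 0.0003 -0.0009  0.0018] shift before turn [0.0081 0.     0.0001] after [0.0081 0.     0.0001]
```

Request:
arm_command(
  targets=[
    [[0.003,0,0,0,0,0],[0.003,0,0,0,0,0],[0,0,0,0,0,0]],
  ],
)

```text
clock: 21.1
position: [0.7056, -0.0659, 0.0569]
ee_rot: [1.236, 2.888, -0.0]
force: [0.4, -1.4, 3.8]
width: 0.283
gripper_force: 19.9
```

Request:
arm_command(
  targets=[
    [[0.002,0,0,0,0,0],[0,0,0,0,0,0]],
  ],
)

```text
clock: 21.35
position: [0.7042, -0.0644, 0.0569]
ee_rot: [1.236, 2.888, -0.0]
force: [0.7, -0.5, 3.1]
width: 0.282
gripper_force: 19.9
```

Request:
arm_command(
  targets=[
    [[0.002,0,0,0,0,0],[0,0,0,0,0,0]],
  ],
)

```text
clock: 21.6
position: [0.7029, -0.063, 0.0569]
ee_rot: [1.236, 2.887, -0.0]
force: [2.4, -2.3, 2.9]
width: 0.284
gripper_force: 19.9
```

```bash
cat > chk.py <<'E'
from h import *
to(.6505+.69*.077,-.0073-.7236*.077,.0568,133.6)
p,W,im=grab('side','pics/c.png'); x,y,z=np.moveaxis(W,2,0)
m=(abs(z-.077)<.007)&(abs(x-.562)+abs(y+.005)<.1)&(np.hypot(x-.563,y+.0024)>.056)
q=W[m]; print(len(q),np.linalg.lstsq(np.c_[q[:,:2]-[.563,-.005],np.ones(len(q))],q[:,2],rcond=None)[0])
m=(z>.070)&(z<.083)&(abs(x-.563)+abs(y+.005)<.125)
print(cv2.minAreaRect(W[m][:,:2].astype(np.float32)))
E
python3 chk.py
```

```text
t 21.6 pos [ 0.7029 -0.063   0.0569] F [ 2.409  -2.3413  2.8935] turn [0.0002 0.0007 0.0009] shift before turn [-0.0005  0.0005  0.0001] after [-0.0005  0.0005  0.0001]
666 [ 0.0001 -0.0001  0.0779]
((0.5612738132476807, -0.006809152662754059), (0.16403920948505402, 0.16228850185871124), 43.78271484375)
```

Resistance is rising (about 3.3 N along the push), so the wedge is just reaching tight. A little further.

Request:
arm_command(
  targets=[
    [[0.002,0,0,0,0,0],[0,0,0,0,0,0]],
  ],
)

```text
clock: 21.9
position: [0.7017, -0.0615, 0.0569]
ee_rot: [1.236, 2.887, 0.0]
force: [4.0, -3.2, 3.4]
width: 0.283
gripper_force: 19.9
```

Request:
arm_command(
  targets=[
    [[0.002,0,0,0,0,0],[0,0,0,0,0,0]],
  ],
)

```text
clock: 22.15
position: [0.7003, -0.0598, 0.0569]
ee_rot: [1.236, 2.888, 0.0]
force: [4.9, -3.3, 2.7]
width: 0.284
gripper_force: 19.9
```

```bash
python3 chk.py
```

```text
t 22.15 pos [ 0.7003 -0.0598  0.0569] F [ 4.9344 -3.3222  2.7126] turn [0.0005 0.0005 0.001 ] shift before turn [-0.0046  0.0002  0.0001] after [-0.0046  0.0002  0.0001]
664 [0.0017 0.0021 0.078 ]
((0.5589525699615479, -0.004268050193786621), (0.16493599116802216, 0.16188044846057892), 44.19935607910156)
```

Request:
arm_command(
  targets=[
    [[0,0,0,0,0,0],[0,0,0,0,0,0],[0,0,0,0,0,0],[0,0,0,0,0,0]],
  ],
  jaw=0.05,
)

```text
clock: 22.7
position: [0.6996, -0.0597, 0.0565]
ee_rot: [-1.236, -2.888, 0.0]
force: [-0.8, 0.1, -0.0]
width: 0.541
gripper_force: 0.0
```

Request:
arm_command(
  targets=[
    [[0,0,-0.015,0,0,0],[0,0,-0.03,0,0,0],[0,0,-0.03,0,0,0],[0,0,-0.02,0,0,0],[0,0,0,0,0,0]],
  ],
)

```text
clock: 23.32
position: [0.701, -0.0601, 0.1539]
ee_rot: [1.235, 2.885, 0.002]
force: [-0.3, 0.1, 0.1]
width: 0.546
gripper_force: 0.0
```

```bash
python3 chk.py
python3 - <<'E'
from h import *
to(.651,-.005,.13,133.6)
p=cv2.imread('pics/c.png'); cv2.imwrite('pics/c1.png',cv2.resize(p[180:320,260:440],None,fx=4,fy=4,interpolation=cv2.INTER_CUBIC))
E
```

```text
t 23.325 pos [ 0.701  -0.0601  0.1539] F [-0.3059  0.0791  0.1184] turn [0.0025 0.0024 0.001 ] shift before turn [-0.0037 -0.0004  0.0971] after [-0.004  -0.0001  0.0971]
690 [-0.0014  0.0012  0.078 ]
((0.5595039129257202, -0.004234284162521362), (0.16353189945220947, 0.16388162970542908), 44.54336166381836)
t 23.375 pos [ 0.7002 -0.0598  0.1523] F [ 0.6026 -0.5781 -0.6807] turn [0.0009 0.0006 0.001 ] shift before turn [0.0736 0.0023 0.0222] after [0.0736 0.0022 0.0223]
```

View pics/c1.png

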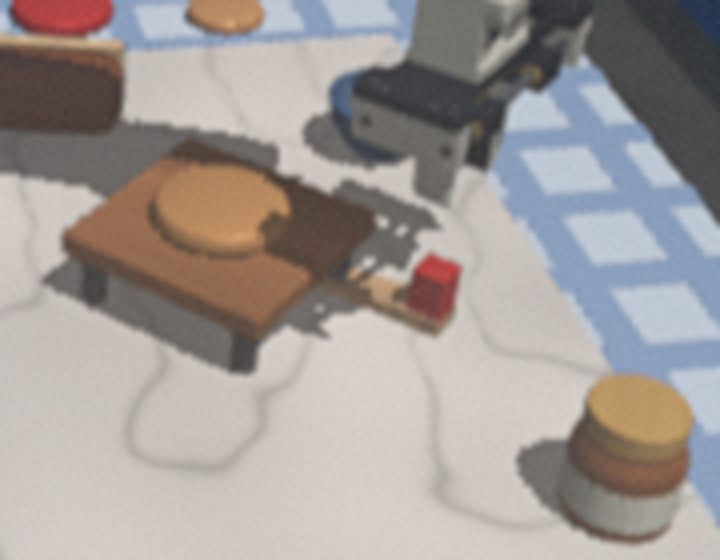

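The wedge lies flat with its thin end under the far leg near (340,280) in the crop, and the block is free at (435,290). Now the proof press.

Request:
arm_command(
  targets=[
    [[0.02,0,0,0,0,0],[0.03,0.001,0,0,0,0],[0.023,0.001,0,0,0,0],[0,0,0.02,0,0,0],[0,0,0.02,0,0,0],[0,0,0.006,0,0,0],[0,0,0,0,0,0]],
  ],
  jaw=0,
)

```text
clock: 24.25
position: [0.6505, -0.0058, 0.1049]
ee_rot: [-1.236, -2.887, 0.001]
force: [1.6, -0.4, -0.0]
width: 0.004
gripper_force: 0.0
```

```bash
python3 -c "
from h import *
to(.651,-.005,.097,133.6)"
```

```text
t 24.25 pos [ 0.6505 -0.0058  0.1049] F [ 1.5593 -0.4008 -0.038 ] turn [-0.0014 -0.001   0.0008] shift before turn [0.0002 0.0009 0.0079] after [0.0002 0.0009 0.0079]
```

Request:
arm_command(
  targets=[
    [[0,0,0.004,0,0,0],[0,0,0.002,0,0,0],[0,0,0.001,0,0,0],[0,0,0.001,0,0,0],[0,0,0,0,0,0]],
  ],
)

```text
clock: 24.88
position: [0.651, -0.0056, 0.0977]
ee_rot: [-1.236, -2.888, -0.0]
force: [0.4, -0.5, 0.2]
width: 0.007
gripper_force: 0.0
```

Request:
arm_command(
  targets=[
    [[0,0,0.001,0,0,0],[0,0,0,0,0,0]],
  ],
)

```text
clock: 25.12
position: [0.6511, -0.0057, 0.0973]
ee_rot: [1.236, 2.888, 0.001]
force: [-2.4, -0.2, 6.6]
width: 0.005
gripper_force: 2.9
```

```bash
python3 chk.py
```

```text
t 25.125 pos [ 0.6511 -0.0057  0.0973] F [-2.3504 -0.158   6.6323] turn [0.0005 0.     0.0009] shift before turn [-0.0777 -0.0016  0.0405] after [-0.0777 -0.0015  0.0405]
641 [-0.0008  0.0014  0.0778]
((0.5593053102493286, -0.004189327359199524), (0.16399502754211426, 0.16303738951683044), 44.84321594238281)
```

Request:
arm_command(
  targets=[
    [[0,0,0.001,0,0,0],[0,0,0,0,0,0],[0,0,0,0,0,0]],
  ],
)

```text
clock: 25.55
position: [0.6513, -0.0057, 0.0972]
ee_rot: [1.236, 2.887, 0.002]
force: [-4.2, 0.4, 12.8]
width: 0.005
gripper_force: 6.4
```

Request:
arm_command(
  targets=[
    [[0,0,-0.01,0,0,0],[0,0,-0.03,0,0,0],[0,0,-0.04,0,0,0],[0,0,-0.04,0,0,0],[0,0,0,0,0,0],[0,0,0,0,0,0]],
  ],
)

```text
clock: 26.3
position: [0.6507, -0.0055, 0.2154]
ee_rot: [-1.236, -2.888, -0.0]
force: [-0.9, -0.7, -0.5]
width: 0.003
gripper_force: 0.0
```

```bash
python3 chk.py
python3 - <<'E'
from h import *
p=cv2.imread('pics/c.png'); cv2.imwrite('pics/c2.png',cv2.resize(p[150:330,240:450],None,fx=3.2,fy=3.2,interpolation=cv2.INTER_CUBIC))
E
```

```text
t 26.3 pos [ 0.6507 -0.0055  0.2154] F [-0.9451 -0.6705 -0.469 ] turn [-0.0001 -0.0004  0.0011] shift before turn [-0.0782 -0.0014  0.1586] after [-0.0782 -0.0013  0.1586]
689 [-0.0005  0.0005  0.0779]
((0.5600419640541077, -0.004310391843318939), (0.16420353949069977, 0.161468967795372), 44.33734893798828)
```

View pics/c2.png

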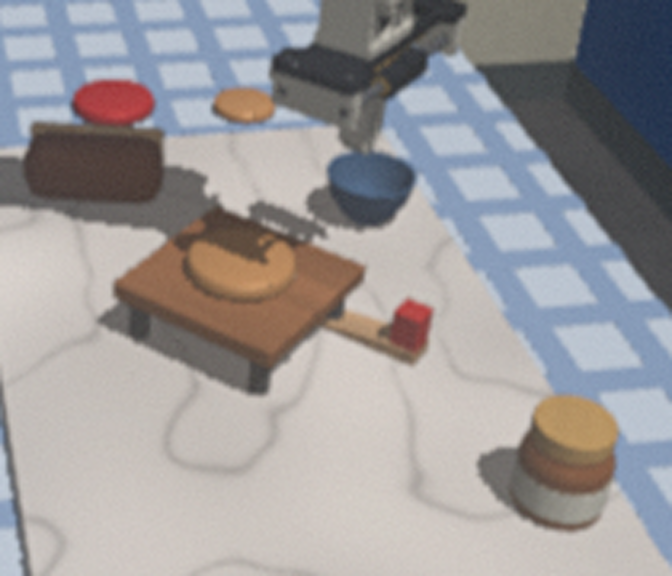

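```bash
python3 -c "
from cell import arm
print(arm.sign_off())"
```

```text
the job is handed in; nothing more can be done
None
```

I handed the job in after 26 s with the wedge under the short leg, the far (+x) corner, which gave when pressed (tilt 0.071 rad). After I let go of the wedge it held level under a 13 N press; its bearing force could only be inferred from push resistance, the stand slid about 3 mm, and no verdict came back.

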